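# Seat the keyed pump shaft in the drive hub and hold it down

### The arm

A 6-joint arm with a two-finger parallel gripper is mounted at the origin on the work surface. World frame = base frame: x ahead of the robot, y to its left, z up, the work surface at z = 0. Lengths are in mm, angles in rad, forces in N, time in s.
With the tool pointing down it reaches from about 225 to 725 mm from the base axis. Payload 3.1 kg.
Tool frame: the origin (TCP) lies midway between the tips of the shut fingers; the grasp point (between the pads) lies 19 mm behind it; z points along the fingers, y is the direction in which the jaws open and shut (so a half turn about z gives the same grasp; the last joint's range is limited). The gripper opens to 85 mm and grips with 20 to 120 N. Pads are 22 mm wide; open, the fingers measure 114 mm over their backs; the gripper's body (76 mm by 85 mm) begins 54 mm behind the grasp point. The pads swing forward as they close: fully open they stand 13 mm farther back than shut.
Start: joints at [-1.334, 0.048, 0.099, 1.622, 0, 1.443], TCP at [187.285, -490.45, 231.312] pointing down, gripper open.
Joint ranges: [-2.91, 2.91], [-0.99, 1.94], [-1.21, 1.42], [-2.12, 2.29], [-1.49, 1.47], [-3.14, 3.14]. Speed limits (rad/s): [2.79, 2.79, 3.14, 3.14, 3.14, 3.14].

### API

Orientations are given as a unit quaternion [w, x, y, z].
In Python, from workcell import bot, grab_frame, workorder gives the robot as it stands.
- The arm moves only by the shell command python3 -m jog 'ROWS' [FORCE]. ROWS is JSON, a list of rows, each an object of numbers: "jaw": the finger opening in m, from 0 to 0.0854; "x", "y", "z": the shift along the tool's x, y, z in m; "yaw": the turn about the tool's z in degrees. A call has 1 to 10 rows; each row is the pose to reach, as a shift and turn from the pose measured when the call began, along the tool's axes at that moment; what a row does not reach only later rows make up. A row lasts 1/8 s, in which the tool goes at most 62.5 mm and 10.7 degrees, less where a joint would pass 70% of its speed; a pose out of reach is approached as far as the arm can. A call with a gripper value outside its range is refused whole. The fingers move at their own pace and stop on an object; FORCE is the grip in N (left out, the last holds). Time passes only in rows, so rows that repeat a pose let the fingers close. It gives the time, the measured TCP pose, the force and the opening at its end, in the units of the state.
- bot.sense(): the state, without advancing time (a new reading comes with each control period).
- grab_frame(name): name is "scene" or "top" or "wrist"; returns a dict with "frame" (420x560x3 uint8, blue, green, red), "K" (3x3 intrinsics, pixels), "R" (3x3) and "t" (3): a world point X has camera coordinates R X + t; the wrist camera has in their place "mount" (4x4, takes a point from camera to tool coordinates, whose origin is the TCP and whose axes are the flange's). Camera axes: x right, y down, z forward; pixel columns grow to the right and rows downward; lengths in mm; the calibration is good to about 2 mm. The wrist camera is an equidistant fisheye: a pixel r from the principal point sees the ray r / f radians off the axis. A picture is of the moment at which its call begins: read the wrist's pose just before it. There is no depth.
- workorder.sign_off(): hands the job in, once; it reports no verdict.
The state is a dict: "time": time; "joint_pos": joint angles; "qd": joint speeds; "tau": joint torques, N m; "ee_pos": TCP position; "tcp_rot": TCP orientation; "force": force on the tool from outside, world axes, zero at the start; "ft_torque": the same for the moment, N m; "finger_gap": opening from 0.0 (shut) to 1.0 (fully open).
Only numpy, scipy, OpenCV 4.12 (cv2) and the standard library are available. Lean on these libraries where they do the work, as an engineer would, in place of code of your own. Each camera call takes 0.05 s, during which the arm holds its last target. There are 200 camera calls.

### The job

Take the dust cap off the drive hub and stand it upright on the open bench, clear of the drive. Then lift the keyed shaft out of its wooden holder, put it into the hub, turn it until the key slips into the keyway, and push it fully home against the spring ejector until its collar sits flush on the hub. Finish while still gripping the shaft and holding it down (the ejector would push it out again if you let go), and leave the other things on the bench alone.

Things in the scene. Friction and masses are not known exactly. Their poses are not given: they have to be found in the camera images.
- hub_mouth (a point): centre of the top face of the fixed steel hub (12-sided, 68 mm across), 100 mm above the bench. Bore along z: 27 mm diameter, no chamfer. One keyway, 11.5 mm wide, reaching 19 mm from the axis, runs the full 40 mm height. The hub does not turn, but the keyway points along this point's +x only to within 0.25 rad either way: feel or look for it (the cap hides it at first)
- drive_foot (a point): centre of the underside of the fixed grey gear motor that carries the hub, straight below hub_mouth, same axes. Its box is 130 mm (x) by 110 mm (y), top 60 mm above the bench, on a 150 x 130 mm foot plate 8 mm thick; a motor 58 mm thick, centred 34 mm above the bench, sticks out 60 mm from the box's +x side. The 40 mm tall hub stands on top
- ejector (a joint): spring ejector in the hub bore, in m: 0 when up (its top is then 25 mm below the hub's top face), grows as it is pushed down; 0.015 when the shaft is home; stop at 0.018. It pushes up with 4 N at 0 and 10 N at 0.015
- cap_knob (a point): point in the grip knob of the dust cap, on its axis, 40 mm above the rim of its skirt, 19 mm below the knob's top (40 mm high when the cap stands on the bench, 128 mm on the hub). Grey plastic, about 0.12 kg: an 82 mm disc, top face 23 mm below this point, with a 12 mm skirt hanging loosely over the hub, and an upright round knob 28 mm in diameter, 42 mm tall
- shaft_head (a point): centre of the square head of the shaft, 28 x 28 mm, 50 mm tall, sides along this point's x and y, z up along the shaft. 35 mm above the collar's underside, 75 mm above the foot; 83 mm above the bench while the shaft stands in its holder. Steel and aluminium, about 0.3 kg
- shaft_collar (a point): centre of the underside of the shaft's round collar (52 mm diameter, 10 mm thick, directly below the square head). It rests on the holder's top at the start and coincides with hub_mouth when the shaft is home
- shaft_foot (a point): centre of the lower end of the shaft, 40 mm below the collar's underside. The round shank is 24 mm in diameter (18 mm at the tip, tapered over the last 4 mm). The key, 8 mm wide, sticks out to 17 mm from the axis along this point's +x (same axes as shaft_head); it begins 11 mm above the foot and ends 6 mm under the collar
- holder_top (a point): centre of the top face of the fixed wooden holder block, 90 x 90 mm, 48 mm tall, with a square 38 mm hole right through. The drive and the holder stand on opposite sides of the bench's middle (y = 0), either way round, each 170 to 250 mm from it; the bench half-way between them is free for the cap
- rosette_center (a point): centre of a cast ornament rosette, 90 mm across, 24 mm high, lying on the bench; leave alone
- tape_center (a point): centre of a roll of tape, 92 mm across, 45 mm tall, on the bench; leave alone
- wrench_grip (a point): handle of a wrench lying on the bench; leave alone
Mind the look-alikes: they are no part of the job. Of the things that look like the part that bears shaft_head, the smallest one is meant.

How it is judged (in metres and radians):
On the way, in this order (a step that is already met when the one before it is completed fails the run):
1. the dust cap stands upright on the bench, let go, clear of the drive, while the shaft is still outside the hub (height (world z) of cap_knob below 0.045 m and angle between cap_knob's own z axis and vertical below 0.1 rad and horizontal distance between cap_knob and hub_mouth above 0.11 m and contact force between cap and the fingers below 0.1 N and distance between shaft_collar and hub_mouth above 0.06 m), for 0.2 s.
2. the key has slipped into the keyway: the shaft is upright in the bore, sunk at least 16 mm (horizontal distance between shaft_collar and hub_mouth below 0.004 m and z of shaft_collar in the frame of hub_mouth below 0.024 m and angle between shaft_head's own z axis and vertical below 0.1 rad), for 0.1 s.
At the end, for the whole second after the job is handed in: The collar's underside is within 2.5 mm of the hub's top face and 3 mm of its axis, the shaft upright within 0.06 rad, the ejector pressed more than 12 mm, the fingers still gripping the shaft (over 3 N); the cap stands upright on the bench, untouched, its axis more than 110 mm from the hub's axis (horizontal distance between shaft_collar and hub_mouth below 0.003 m and z of shaft_collar in the frame of hub_mouth between -0.003 and 0.0025 m and angle between shaft_head's own z axis and vertical below 0.06 rad and value of joint ejector above 0.012 m and contact force between shaft and the fingers above 3 N and height (world z) of cap_knob below 0.045 m and angle between cap_knob's own z axis and vertical below 0.1 rad and horizontal distance between cap_knob and hub_mouth above 0.11 m and contact force between cap and the arm below 0.1 N and contact force between cap and the fingers below 0.1 N); the arm keeps its last pose, push and grip.
It fails at once if a bystander (rosette, tape, wrench) was moved more than 30 mm (distance of any of rosette_center, tape_center, wrench_grip from where it was at the start of the episode above 0.03 m).
It also fails if it takes over 58 s, if anything falls off the work surface, if the arm or the gripper's body presses on something with over 40 N, if the wrist force passes 120 N, or if a joint passes its speed limit or range.

## Working session

There is one attempt and no reset: what is moved stays moved. The work goes in short steps, Python scripts to look and compute and a shell command to move; the robot and the scene stay as the last step left them, time stands still between calls to the robot, and variables do not carry over. Pictures are saved under pics/ and viewed, about 8 in all and at most 12, crops included, and the job is handed in when it is done.

```bash
mkdir -p pics; ls; python3 - <<'E'
from workcell import bot, grab_frame
import cv2,numpy as np
print(bot.sense())
for n in ("top","scene"):
    f=grab_frame(n); cv2.imwrite(f"pics/{n}0.png",f["frame"]); print(n,f["K"],f["R"],f["t"])
    np.savez(f"{n}.npz",K=f["K"],R=f["R"],t=f["t"])
f=grab_frame("wrist"); print(f["K"],f["mount"]); cv2.imwrite("pics/wrist0.png",f["frame"])
np.savez("wrist.npz",K=f["K"],mount=f["mount"])
E
```

```text
pics
{'time': 0.0, 'joint_pos': array([-1.33381151e+00,  4.87500562e-02,  9.75143896e-02,  1.62199497e+00,
        2.73456658e-05,  1.44301809e+00]), 'qd': array([-0.00051578, -0.00138925, -0.0005271 ,  0.00200326, -0.00067368,
        0.00156623]), 'tau': array([-6.90498455e-04, -3.38782954e+01,  3.20014143e+01,  2.04911287e-02,
       -4.49916333e-04,  7.43257061e-06]), 'ee_pos': array([ 187.13817089, -489.83142923,  230.07569815]), 'tcp_rot': array([-1.21608697e-03,  9.83413814e-01,  1.81371962e-01, -5.27751861e-05]), 'force': array([-0.55581281,  0.69702342,  0.44538706]), 'ft_torque': array([-0.02514403, -0.01032182,  0.00934329]), 'finger_gap': 0.999858019415418}
top [[429.64423684   0.         275.41564436]
 [  0.         429.64423684 207.35073971]
 [  0.           0.           1.        ]] [[-0.01751657 -0.99948779 -0.02678297]
 [-0.98968045  0.02114242 -0.14172369]
 [ 0.14221735  0.02402407 -0.98954387]] [ 29.33740853 591.55519674 986.29211369]
scene [[467.65705451   0.         274.81968254]
 [  0.         467.65705451 211.00553204]
 [  0.           0.           1.        ]] [[-0.28765177  0.95769634  0.00861329]
 [ 0.6500216   0.20182823 -0.73262356]
 [-0.70336931 -0.20514164 -0.68057955]] [ 188.66822132 -300.94998525 1885.61910499]
[[325.1922621    0.         284.27642516]
 [  0.         325.1922621  202.5921444 ]
 [  0.           0.           1.        ]] [[-4.30813606e-04 -9.59428129e-01 -2.81952974e-01  7.12838489e+01]
 [ 9.99999780e-01 -5.55576786e-04  3.62551540e-04  4.43465059e-03]
 [-5.04488673e-04 -2.81952756e-01  9.59428157e-01 -1.42599729e+02]
 [ 0.00000000e+00  0.00000000e+00  0.00000000e+00  1.00000000e+00]]
```

View pics/top0.png

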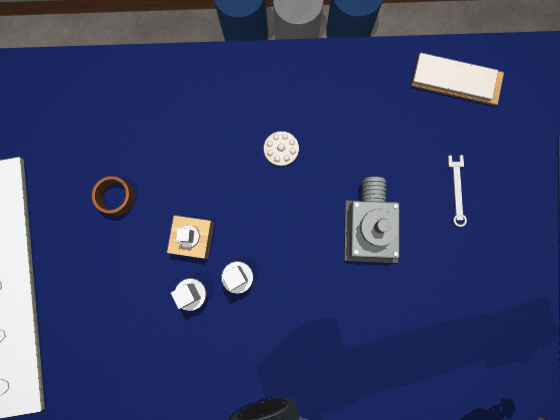

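View pics/scene0.png

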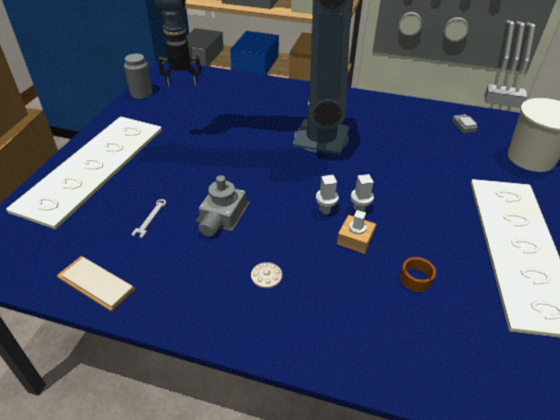

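The top view has the drive and capped hub at about (375,230), with the knob at (382,227) and the motor stub pointing up (+x). The holder with its shaft is at (190,237).

Candidates for the shaft are (187,237) in the holder, and two larger loose ones at (190,295) and (237,277). I pick the one in the holder, because it is the smallest. I'll check it in one enlarged crop.

```bash
cat > h.py <<'E'
import numpy as np,cv2
from scipy.spatial.transform import Rotation as Ro
def cam(n): return np.load(f"{n}.npz")
def bp(n,u,v,z):
    c=cam(n); d=c["R"].T@np.linalg.inv(c["K"])@[u,v,1]; o=-c["R"].T@c["t"]
    return (o+d*(z-o[2])/d[2]).round(1)
def pj(n,X):
    c=cam(n); p=c["K"]@(c["R"]@np.asarray(X,float)+c["t"]); return (p[:2]/p[2]).round(1)
def TR(s):
    q=s["tcp_rot"]; return Ro.from_quat([q[1],q[2],q[3],q[0]]).as_matrix()
def wray(s,u,v):
    c=cam("wrist");K=c["K"];M=c["mount"]
    d=np.array([u-K[0,2],v-K[1,2]]);r=np.hypot(*d);th=r/K[0,0]
    dc=np.array([*(d/max(r,1e-9)*np.sin(th)),np.cos(th)])
    R=TR(s); return R@M[:3,3]+s["ee_pos"], R@(M[:3,:3]@dc)
def wbp(s,u,v,z):
    o,d=wray(s,u,v); return (o+d*(z-o[2])/d[2]).round(1)
def wpj(s,X):
    c=cam("wrist");K=c["K"];M=c["mount"]
    p=M[:3,:3].T@(TR(s).T@(np.asarray(X,float)-s["ee_pos"])-M[:3,3])
    r=np.hypot(p[0],p[1]);th=np.arctan2(r,p[2]); return (K[:2,2]+p[:2]/r*th*K[0,0]).round(1)
E
python3 - <<'E'
import cv2,numpy as np
f=cv2.imread("pics/top0.png")
a=cv2.resize(f[205:325,150:270],None,fx=3.3,fy=3.3,interpolation=cv2.INTER_CUBIC)
b=cv2.resize(f[165:285,320:440],None,fx=3.3,fy=3.3,interpolation=cv2.INTER_CUBIC)
cv2.imwrite("pics/crop0.png",np.hstack([a,b]))
E
```

```text
(no output)
```

View pics/crop0.png

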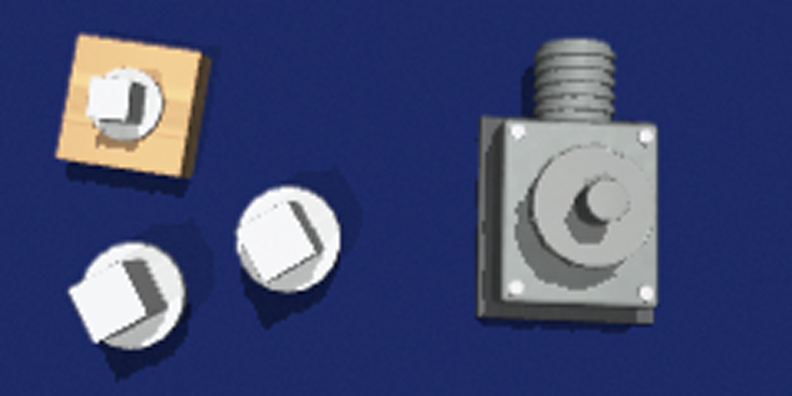

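The crop shows the holder's shaft with its head top at crop pixel (110,97), clearly smaller than the two loose ones. The knob top is at crop (606,199).

```bash
python3 - <<'E'
from h import *
A=lambda u,v:(150+u/3.3,205+v/3.3); B=lambda u,v:(320+(u-396)/3.3,165+v/3.3)
print("knob",bp("top",*B(606,199),147),"disc",bp("top",*B(591,205),105))
sc=[bp("top",*B(*p),60) for p in((517,132),(646,135),(646,293),(516,288))]
print("screws",sc,np.mean(sc,0))
h=[bp("top",*A(*p),48) for p in((80,35),(210,52),(187,178),(57,157))]
print("holder",h,np.mean(h,0)); print("head",bp("top",*A(110,97),108),"collar",bp("top",*A(127,105),58))
from workcell import bot
s=bot.sense();print(TR(s).round(3))
print("tape",bp("top",112,195,45),"ros",bp("top",281,148,24),"lookalikes",bp("top",237,277,20),bp("top",190,295,20),"wr",bp("top",460,220,0))
E
```

```text
knob [ 533.6 -213.7  147. ] disc [ 533.8 -212.9  105. ]
screws [array([ 591. , -173.1,   60. ]), array([ 586.9, -263.9,   60. ]), array([ 475.7, -257.6,   60. ]), array([ 480.8, -167.5,   60. ])] [ 533.6   -215.525   60.   ]
holder [array([576.5, 259.9,  48. ]), array([562.1, 165.3,  48. ]), array([472.2, 181.5,  48. ]), array([488.8, 275.1,  48. ])] [524.9  220.45  48.  ]
head [526. 223. 108.] collar [524.3 222.8  58. ]
[[ 0.934  0.357 -0.   ]
 [ 0.357 -0.934  0.002]
 [ 0.    -0.002 -1.   ]]
tape [630.4 413.4  45. ] ros [743.4   1.8  24. ] lookalikes [428.5 113.5  20. ] [388.  226.3  20. ] wr [ 557.1 -433.9    0. ]
```

```bash
python3 -m jog '[{"x":0.06,"y":-0.02},{"x":0.12,"y":-0.04},{"x":0.18,"y":-0.057},{"x":0.24,"y":-0.076},{"x":0.30,"y":-0.095},{"x":0.36,"y":-0.114},{"x":0.41,"y":-0.13},{"x":0.4226,"y":-0.134},{"x":0.4226,"y":-0.134}]' 
python3 - <<'E'
from h import *
from workcell import bot, grab_frame
s=bot.sense(); f=grab_frame("wrist"); cv2.imwrite("pics/w1.png",f["frame"])
print(s["ee_pos"],s["joint_pos"].round(2),TR(s).round(3).tolist(),s["force"])
print(wpj(s,[534,-214,147]),wpj(s,[534,-214,105]))
E
```

```text
[ 187.17758839 -489.97722913  230.36421954] [-1.33  0.05  0.1   1.62  0.    1.44] [[0.934, 0.357, -0.0], [0.357, -0.934, 0.002], [0.0, -0.002, -1.0]] [ 0.40836905  0.13599519 -0.20279885]
[ 150.2 -197.7] [ 161.5 -174.9]invalid input
```

View pics/w1.png

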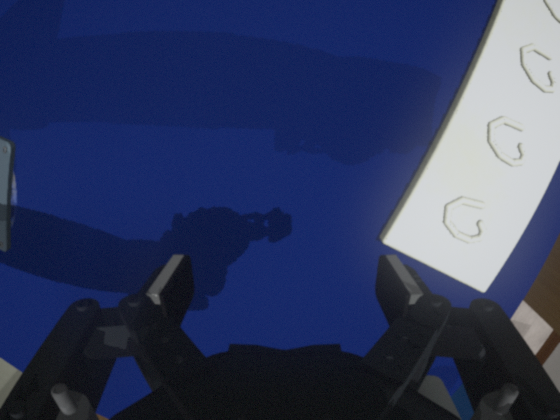

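The picture shows only empty bench because the move was refused. The rows probably need every key, so I'll try with all of them.

```bash
python3 -m jog '[{"jaw":0.085,"x":0.06,"y":-0.02,"z":0,"yaw":0},{"jaw":0.085,"x":0.12,"y":-0.04,"z":0,"yaw":0},{"jaw":0.085,"x":0.18,"y":-0.057,"z":0,"yaw":0},{"jaw":0.085,"x":0.24,"y":-0.076,"z":0,"yaw":0},{"jaw":0.085,"x":0.30,"y":-0.095,"z":0,"yaw":0},{"jaw":0.085,"x":0.36,"y":-0.114,"z":0,"yaw":0},{"jaw":0.085,"x":0.41,"y":-0.13,"z":0,"yaw":0},{"jaw":0.085,"x":0.4226,"y":-0.134,"z":0,"yaw":0},{"jaw":0.085,"x":0.4226,"y":-0.134,"z":0,"yaw":0}]' 
python3 - <<'E'
from h import *
from workcell import bot, grab_frame
s=bot.sense(); f=grab_frame("wrist"); cv2.imwrite("pics/w1b.png",f["frame"])
print(s["ee_pos"],s["joint_pos"].round(2),TR(s).round(3).tolist(),s["force"])
print(wpj(s,[534,-214,147]),wpj(s,[534,-214,105]))
E
```

```text
time: 1.32
ee_pos: [534.2, -213.7, 230.3]
tcp_rot: [-0.001, 0.983, 0.182, -0.001]
force: [-0.1, -0.7, 0.5]
finger_gap: 0.999
[ 534.24573843 -213.66560659  230.29387231] [-0.5   0.18  0.24  1.63  0.    2.28] [[0.934, 0.358, -0.002], [0.358, -0.934, 0.001], [-0.001, -0.002, -1.0]] [-0.0990672  -0.70610938  0.53382005]
[284.7 209.4] [284.7 194.5]
```

View pics/w1b.png

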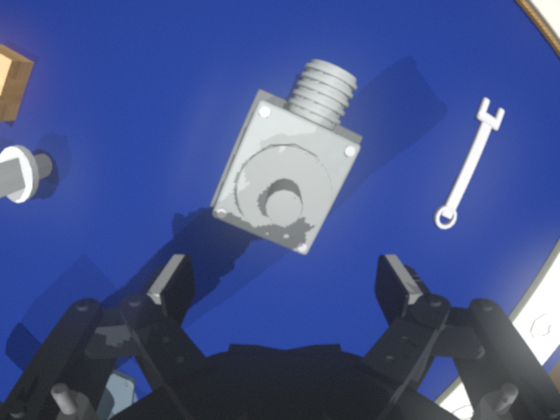

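The knob top shows at about (284,208), against a predicted (284.7,209.4). Descending to grip it.

```bash
python3 -m jog '[{"jaw":0.085,"x":0,"y":0,"z":0.05,"yaw":0},{"jaw":0.085,"x":0,"y":0,"z":0.1,"yaw":0},{"jaw":0.085,"x":0,"y":0,"z":0.117,"yaw":0},{"jaw":0.085,"x":0,"y":0,"z":0.117,"yaw":0},{"jaw":0.01,"x":0,"y":0,"z":0.117,"yaw":0},{"jaw":0.01,"x":0,"y":0,"z":0.117,"yaw":0},{"jaw":0.01,"x":0,"y":0,"z":0.117,"yaw":0},{"jaw":0.01,"x":0,"y":0,"z":0.117,"yaw":0},{"jaw":0.01,"x":0,"y":0,"z":0.117,"yaw":0}]' 40
```

```text
time: 2.5
ee_pos: [534.4, -214.6, 115.2]
tcp_rot: [0.0, 0.983, 0.181, 0.0]
force: [-0.9, -0.1, 5.6]
finger_gap: 0.316
```

```bash
python3 -m jog '[{"jaw":0.01,"x":0,"y":0,"z":-0.02,"yaw":0},{"jaw":0.01,"x":0,"y":0,"z":-0.04,"yaw":0},{"jaw":0.01,"x":0,"y":0,"z":-0.06,"yaw":0},{"jaw":0.01,"x":0,"y":0,"z":-0.08,"yaw":0},{"jaw":0.01,"x":0,"y":0,"z":-0.08,"yaw":0}]'
python3 - <<'E'
from h import *
from workcell import bot
s=bot.sense(); d=TR(s).T@(np.array([530,0,200])-s["ee_pos"]);print(d, s["ee_pos"],s["finger_gap"])
E
```

```text
time: 3.12
ee_pos: [535.1, -215.1, 196.5]
tcp_rot: [0.001, 0.983, 0.182, 0.002]
force: [0.6, -0.2, -1.5]
finger_gap: 0.316
[  72.03609968 -202.70082443   -3.85226236] [ 535.11585087 -215.06495873  196.45663975] 0.31575569558005395
```

```bash
python3 -m jog '[{"jaw":0.01,"x":0.02,"y":-0.05,"z":0,"yaw":0},{"jaw":0.01,"x":0.036,"y":-0.1,"z":0,"yaw":0},{"jaw":0.01,"x":0.054,"y":-0.15,"z":0,"yaw":0},{"jaw":0.01,"x":0.072,"y":-0.2,"z":0.02,"yaw":0},{"jaw":0.01,"x":0.072,"y":-0.2,"z":0.07,"yaw":0},{"jaw":0.01,"x":0.072,"y":-0.2,"z":0.12,"yaw":0},{"jaw":0.01,"x":0.072,"y":-0.2,"z":0.155,"yaw":0},{"jaw":0.01,"x":0.072,"y":-0.2,"z":0.163,"yaw":0},{"jaw":0.01,"x":0.072,"y":-0.2,"z":0.166,"yaw":0},{"jaw":0.01,"x":0.072,"y":-0.2,"z":0.166,"yaw":0}]'
python3 -m jog '[{"jaw":0.01,"x":0,"y":0,"z":0.002,"yaw":0},{"jaw":0.01,"x":0,"y":0,"z":0.003,"yaw":0},{"jaw":0.01,"x":0,"y":0,"z":0.004,"yaw":0},{"jaw":0.01,"x":0,"y":0,"z":0.004,"yaw":0}]'
```

```text
time: 4.38
ee_pos: [532.8, -3.0, 31.7]
tcp_rot: [0.001, 0.983, 0.182, 0.003]
force: [-0.4, -0.5, -1.5]
finger_gap: 0.317
time: 4.88
ee_pos: [532.8, -3.0, 27.7]
tcp_rot: [0.001, 0.983, 0.182, 0.003]
force: [0.1, 0.5, -1.5]
finger_gap: 0.313
```

```bash
python3 -m jog '[{"jaw":0.01,"x":0,"y":0,"z":0.001,"yaw":0},{"jaw":0.01,"x":0,"y":0,"z":0.002,"yaw":0},{"jaw":0.01,"x":0,"y":0,"z":0.002,"yaw":0}]'; python3 -m jog '[{"jaw":0.01,"x":0,"y":0,"z":0.001,"yaw":0},{"jaw":0.01,"x":0,"y":0,"z":0.001,"yaw":0}]'
```

```text
time: 5.25
ee_pos: [533.1, -3.1, 27.2]
tcp_rot: [0.001, 0.983, 0.181, 0.003]
force: [-3.2, -0.7, 6.1]
finger_gap: 0.314
time: 5.5
ee_pos: [533.2, -3.1, 27.2]
tcp_rot: [0.002, 0.983, 0.182, 0.003]
force: [-3.1, -0.2, 6.6]
finger_gap: 0.315
```

```bash
python3 -m jog '[{"jaw":0.085,"x":0,"y":0,"z":0,"yaw":0},{"jaw":0.085,"x":0,"y":0,"z":0,"yaw":0},{"jaw":0.085,"x":0,"y":0,"z":0,"yaw":0},{"jaw":0.085,"x":0,"y":0,"z":-0.03,"yaw":0},{"jaw":0.085,"x":0,"y":0,"z":-0.09,"yaw":0},{"jaw":0.085,"x":0,"y":0,"z":-0.15,"yaw":-10},{"jaw":0.085,"x":0,"y":0,"z":-0.2,"yaw":-20},{"jaw":0.085,"x":0,"y":0,"z":-0.2,"yaw":-30}]' 
python3 -m jog '[{"jaw":0.085,"x":0.018,"y":0.000,"z":0,"yaw":-10},{"jaw":0.085,"x":0.018,"y":0.0,"z":0,"yaw":-20},{"jaw":0.085,"x":0.018,"y":0,"z":0,"yaw":-30},{"jaw":0.085,"x":0.018,"y":0,"z":0,"yaw":-40}]'
python3 - <<'E'
from h import *
from workcell import bot, grab_frame
s=bot.sense(); f=grab_frame("wrist"); cv2.imwrite("pics/w2.png",f["frame"])
print(s["ee_pos"],s["joint_pos"].round(2),np.degrees(np.arctan2(TR(s)[1,0],TR(s)[0,0])))
print(TR(s).T@(np.array([526,223,225])-s["ee_pos"]), wpj(s,[533,-3,59]), wpj(s,[533,-3,17]))
E
```

```text
time: 6.5
ee_pos: [534.7, -3.1, 233.4]
tcp_rot: [0.005, 0.902, 0.432, 0.007]
force: [-0.1, 0.6, -0.5]
finger_gap: 0.995
time: 7.0
ee_pos: [546.1, 11.0, 233.3]
tcp_rot: [0.008, 0.697, 0.717, 0.005]
force: [-0.2, 0.1, -0.2]
finger_gap: 0.998
[546.08948399  11.02230757 233.25443859] [-0.1   0.08  0.14  1.61 -0.    1.44] 91.58529408727821
[212.48144293 -14.34860291   7.21243483] [267.7 194.3] [268.8 184.6]
```

```bash
python3 -m jog '[{"jaw":0.085,"x":0.05,"y":-0.003,"z":0,"yaw":0},{"jaw":0.085,"x":0.10,"y":-0.007,"z":0,"yaw":0},{"jaw":0.085,"x":0.15,"y":-0.01,"z":0,"yaw":0},{"jaw":0.085,"x":0.2,"y":-0.014,"z":0,"yaw":0},{"jaw":0.085,"x":0.2125,"y":-0.0143,"z":0,"yaw":0},{"jaw":0.085,"x":0.2125,"y":-0.0143,"z":0,"yaw":0},{"jaw":0.085,"x":0.2125,"y":-0.0143,"z":0,"yaw":0}]'
python3 - <<'E'
from h import *
from workcell import bot, grab_frame
s=bot.sense(); f=grab_frame("wrist"); im=f["frame"]
print(s["ee_pos"],s["joint_pos"].round(2),TR(s).round(4).tolist())
p=wpj(s,[526,223,108]);print(p,wpj(s,[524.5,222,48]))
x,y=[int(a) for a in p]; x0=x-65;y0=y-75;print(x0,y0)
c=cv2.resize(im[y0:y0+110,x0:x0+130],None,fx=4.5,fy=4.5,interpolation=cv2.INTER_CUBIC)
t=grab_frame("top")["frame"]; cv2.imwrite("pics/top1.png",t)
b=cv2.resize(t[150:290,250:400],(300,280)); cv2.imwrite("pics/w3.png",cv2.copyMakeBorder(c,0,0,0,0,0)); cv2.imwrite("pics/cap1.png",b)
h=max(c.shape[0],280); o=np.zeros((h,min(800,c.shape[1]+215),3),np.uint8); o[:c.shape[0],:c.shape[1]]=c; b2=cv2.resize(t[150:290,250:400],(215,200)); o[:200,c.shape[1]:c.shape[1]+215]=b2; cv2.imwrite("pics/w3.png",o)
E
```

```text
time: 7.92
ee_pos: [525.5, 221.7, 232.1]
tcp_rot: [0.008, 0.697, 0.717, 0.005]
force: [0.3, -0.1, 0.7]
finger_gap: 1.0
[525.45046099 221.66935672 232.06394153] [ 0.29  0.15  0.21  1.62 -0.01  1.83] [[-0.0291, 0.9994, 0.0178], [0.9996, 0.0292, -0.004], [-0.0045, 0.0177, -0.9998]]
[282.3 192.5] [280.1 178.4]
217 117
```

View pics/w3.png

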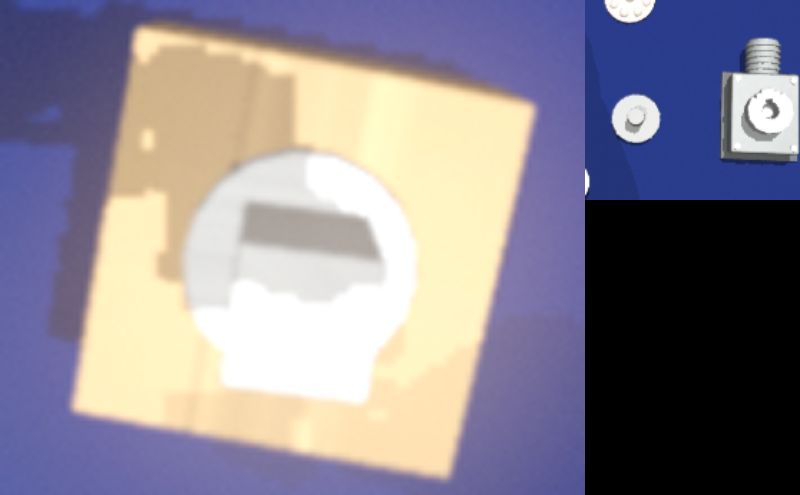

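The crop shows the head top with corners at about (238,250), (383,262), (367,403) and (222,387), turned roughly 6.4° clockwise. The top view inset shows the cap upright and the hub open.

```bash
python3 - <<'E'
from h import *
from workcell import bot
s=bot.sense()
P=[wbp(s,217+u/4.5,117+v/4.5,108) for u,v in((238,250),(383,262),(367,403),(222,387))];print(P)
m=np.mean(P,0);print(m)
col=wbp(s,217+300/4.5,117+262/4.5,58);print("collar",col)
for t in (m,np.array([525,222,0])): print(TR(s).T@(np.array([t[0],t[1],66])-s["ee_pos"]))
E
```

```text
[array([515.3, 239.8, 108. ]), array([542.4, 238.2, 108. ]), array([540.5, 210.6, 108. ]), array([512.7, 213.2, 108. ])]
[527.725 225.45  108.   ]
collar [528.  227.4  58. ]
[  4.57903661  -0.67740812 166.22702869]
[  1.20853964  -3.49991465 166.19053257]
```

```bash
python3 -m jog '[{"jaw":0.085,"x":0.0035,"y":-0.001,"z":0.05,"yaw":6.5},{"jaw":0.085,"x":0.0035,"y":-0.001,"z":0.1,"yaw":6.5},{"jaw":0.085,"x":0.0035,"y":-0.001,"z":0.14,"yaw":6.5},{"jaw":0.085,"x":0.0035,"y":-0.001,"z":0.165,"yaw":6.5},{"jaw":0.085,"x":0.0035,"y":-0.001,"z":0.165,"yaw":6.5},{"jaw":0.01,"x":0.0035,"y":-0.001,"z":0.165,"yaw":6.5},{"jaw":0.01,"x":0.0035,"y":-0.001,"z":0.165,"yaw":6.5},{"jaw":0.01,"x":0.0035,"y":-0.001,"z":0.165,"yaw":6.5},{"jaw":0.01,"x":0.0035,"y":-0.001,"z":0.165,"yaw":6.5},{"jaw":0.01,"x":0.0035,"y":-0.001,"z":0.165,"yaw":6.5}]' 60
python3 -m jog '[{"jaw":0.01,"x":0,"y":0,"z":-0.03,"yaw":0},{"jaw":0.01,"x":0,"y":0,"z":-0.06,"yaw":0},{"jaw":0.01,"x":0,"y":0,"z":-0.1,"yaw":0},{"jaw":0.01,"x":0,"y":0,"z":-0.14,"yaw":0},{"jaw":0.01,"x":0,"y":0,"z":-0.14,"yaw":0},{"jaw":0.01,"x":0,"y":0,"z":-0.14,"yaw":0}]'
python3 - <<'E'
from h import *
from workcell import bot, grab_frame
s=bot.sense();print(s["ee_pos"],TR(s).round(4).tolist(),s["joint_pos"].round(2))
f=grab_frame("scene")["frame"]; p=pj("scene",s["ee_pos"]);print(p); x,y=[int(a) for a in p]
a=cv2.resize(f[y-40:y+60,x-50:x+50],None,fx=4,fy=4,interpolation=cv2.INTER_CUBIC)
w=grab_frame("wrist")["frame"]; cv2.imwrite("pics/w4.png",w)
o=np.hstack([a,cv2.resize(w[110:310,185:385],(400,400))]); cv2.imwrite("pics/s4.png",o)
E
```

```text
time: 9.28
ee_pos: [528.3, 224.8, 69.1]
tcp_rot: [0.008, 0.736, 0.677, 0.007]
force: [-0.4, 0.2, 6.0]
finger_gap: 0.321
time: 10.02
ee_pos: [524.8, 225.0, 207.2]
tcp_rot: [0.007, 0.736, 0.677, 0.005]
force: [-0.2, -0.8, -3.8]
finger_gap: 0.318
[524.79486732 224.99416581 207.24738147] [[0.0844, 0.9963, 0.018], [0.9964, -0.0844, -0.0036], [-0.0021, 0.0183, -0.9998]] [ 0.29  0.15  0.16  1.57 -0.01  1.95]
[364.5 187.7]
```

View pics/s4.png

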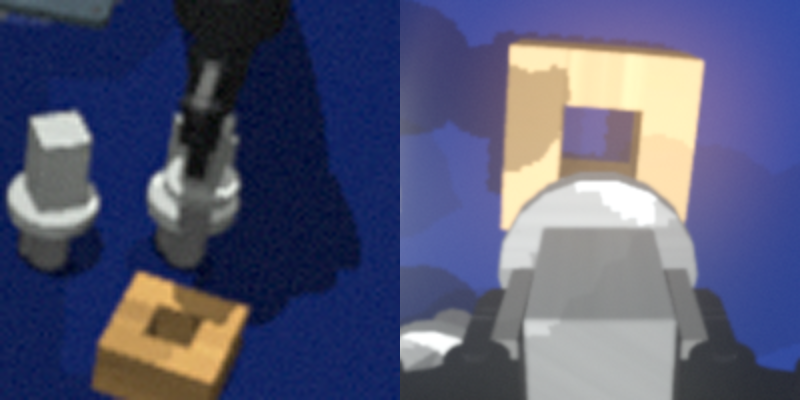

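The shaft is gripped and lifted: the opening reads 27 mm and the weight is about 3.5 N. The wrist view shows the head and collar held squarely between the pads. In the scene view it overlaps the loose look-alike behind, so the key can't be seen. Next I carry it past the hub to see the keyway and the key against a clear background.

```bash
python3 -m jog '[{"jaw":0.01,"x":-0.05,"y":0.005,"z":0,"yaw":0},{"jaw":0.01,"x":-0.11,"y":0.011,"z":0,"yaw":0},{"jaw":0.01,"x":-0.17,"y":0.017,"z":0,"yaw":0},{"jaw":0.01,"x":-0.23,"y":0.023,"z":0,"yaw":0},{"jaw":0.01,"x":-0.29,"y":0.029,"z":0,"yaw":0},{"jaw":0.01,"x":-0.35,"y":0.035,"z":0,"yaw":0},{"jaw":0.01,"x":-0.41,"y":0.042,"z":0,"yaw":0},{"jaw":0.01,"x":-0.465,"y":0.048,"z":0,"yaw":0},{"jaw":0.01,"x":-0.48,"y":0.049,"z":0,"yaw":0},{"jaw":0.01,"x":-0.48,"y":0.049,"z":0,"yaw":0}]'
python3 - <<'E'
from h import *
from workcell import bot, grab_frame
s=bot.sense();print(s["ee_pos"],TR(s).round(4).tolist(),s["joint_pos"].round(2))
f=grab_frame("scene")["frame"]; p=pj("scene",s["ee_pos"]);print(p); x,y=[int(a) for a in p]
a=cv2.resize(f[y-22:y+28,x-25:x+25],None,fx=8,fy=8,interpolation=cv2.INTER_CUBIC)
s=bot.sense();w=grab_frame("wrist")["frame"]; cv2.imwrite("pics/w5.png",w)
q=wpj(s,[534,-214,100]);print(q);x,y=[int(a) for a in q]
x0,y0=x-50,y-50;print(x0,y0)
o=np.hstack([a,cv2.resize(w[y0:y0+100,x0:x0+100],(400,400),interpolation=cv2.INTER_CUBIC)]); cv2.imwrite("pics/s5.png",o)
# head offset in grip, pixel of far head-top edge and of collar edge (tool frame)
z=s["ee_pos"][2]
for (u,v,dz) in((284,269,38.9),(284.5,196,-11.1)): print(TR(s).T@(wbp(s,u,v,z+dz)-s["ee_pos"]))
E
```

```text
time: 11.38
ee_pos: [531.4, -257.9, 206.2]
tcp_rot: [0.005, 0.737, 0.676, 0.004]
force: [-0.2, 1.2, -2.6]
finger_gap: 0.322
[ 531.39920708 -257.85111885  206.17530267] [[0.0863, 0.9962, 0.0126], [0.9963, -0.0863, -0.0017], [-0.0006, 0.0127, -0.9999]] [-0.57  0.2   0.22  1.58  0.01  1.09]
[206.1 158.9]
[280.5 146.7]
230 96
[ 15.94851944  -0.07332815 -38.94273237]
[29.50418505  0.21317536 11.05858607]
```

View pics/s5.png

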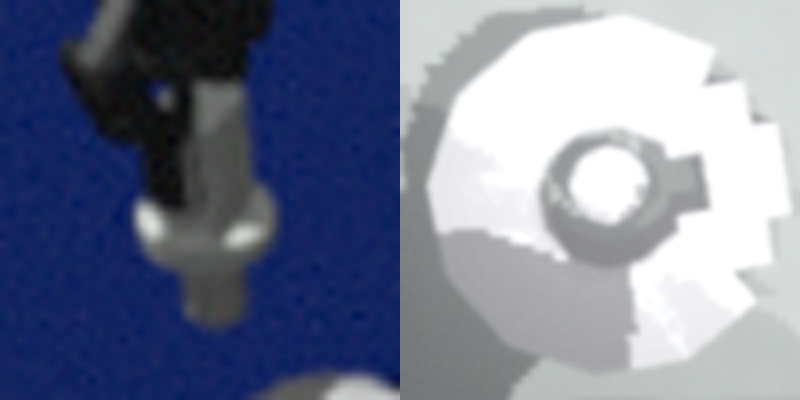

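The scene crop at left shows no obvious key on the camera-facing side of the shank. The wrist crop at right shows the bore centred near (611,198), with the keyway pointing right and slightly up to (704,181). I'll turn -90° and compare two enhanced views of the shank.

```bash
python3 - <<'E'
from h import *
from workcell import bot, grab_frame
s=bot.sense(); c=wbp(s,230+211/4,96+198/4,100);k=wbp(s,230+304/4,96+181/4,100)
k1=wbp(s,230+265/4,96+186/4,100)
print("bore",c,"keyway end",k,np.linalg.norm(k-c),np.degrees(np.arctan2(*(k-c)[1::-1])),np.degrees(np.arctan2(*(k1-c)[1::-1])))
f=grab_frame("scene")["frame"]; np.save("sA.npy",f)
E
python3 -m jog '[{"jaw":0.01,"x":0,"y":0,"z":0,"yaw":-10},{"jaw":0.01,"x":0,"y":0,"z":0,"yaw":-20},{"jaw":0.01,"x":0,"y":0,"z":0,"yaw":-30},{"jaw":0.01,"x":0,"y":0,"z":0,"yaw":-40},{"jaw":0.01,"x":0,"y":0,"z":0,"yaw":-50},{"jaw":0.01,"x":0,"y":0,"z":0,"yaw":-60},{"jaw":0.01,"x":0,"y":0,"z":0,"yaw":-70},{"jaw":0.01,"x":0,"y":0,"z":0,"yaw":-80},{"jaw":0.01,"x":0,"y":0,"z":0,"yaw":-90},{"jaw":0.01,"x":0,"y":0,"z":0,"yaw":-90}]'
python3 - <<'E'
from h import *
from workcell import bot, grab_frame
s=bot.sense();print(s["ee_pos"],TR(s).round(4).tolist(),s["joint_pos"].round(2))
B=grab_frame("scene")["frame"];A=np.load("sA.npy")
x,y=[int(a) for a in pj("scene",s["ee_pos"])]
o=[]
for f in(A,B):
    c=f[y-2:y+22,x-15:x+17].astype(float); g=np.clip((c/110)**.6*255,0,255).astype(np.uint8)
    o.append(cv2.resize(g,None,fx=12,fy=12,interpolation=cv2.INTER_CUBIC))
cv2.imwrite("pics/s6.png",np.hstack(o))
z=s["ee_pos"][2]
ax=s["ee_pos"][:2]
for r,zz in((12,z-26),(12,z-50)): print("axis px rel",(pj("scene",[*ax,zz])-[x-15,y-2])*12)
E
```

```text
bore [ 536.1 -212.7  100. ] keyway end [ 554.2 -210.9  100. ] 18.189282558693755 5.679249716384892 7.523820438638491
time: 12.78
ee_pos: [532.6, -254.1, 208.0]
tcp_rot: [0.008, 0.041, 0.999, -0.001]
force: [-0.1, 0.2, -2.9]
finger_gap: 0.315
[ 532.61522667 -254.07429833  207.99443174] [[-0.9965, 0.0822, 0.0149], [0.0821, 0.9966, -0.0025], [-0.0151, -0.0013, -0.9999]] [-0.56  0.2   0.22  1.58  0.01 -0.48]
axis px rel [189.6 116.4]
axis px rel [198.  190.8]
```

View pics/s6.png

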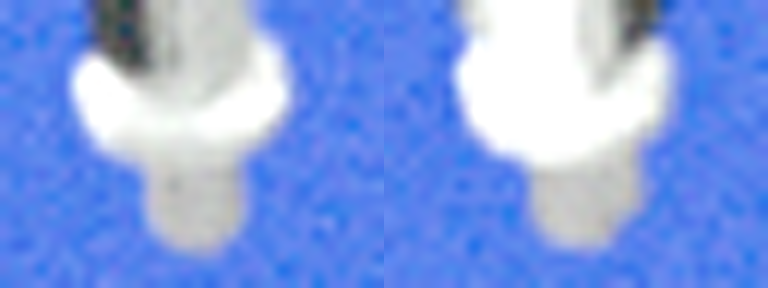

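In the turned view, at right, the shank has a one-sided step on its right edge at about (640,200), and the unturned view is symmetrical. So the key now points along world +y, about 85°. The keyway is at about 6.5°, so I turn back +79° and centre over the bore.

```bash
python3 -m jog '[{"jaw":0.01,"x":0,"y":0.01,"z":0,"yaw":10},{"jaw":0.01,"x":0,"y":0.02,"z":0,"yaw":20},{"jaw":0.01,"x":0.001,"y":0.03,"z":0,"yaw":30},{"jaw":0.01,"x":0.0012,"y":0.0396,"z":0,"yaw":40},{"jaw":0.01,"x":0.0012,"y":0.0396,"z":0.01,"yaw":50},{"jaw":0.01,"x":0.0012,"y":0.0396,"z":0.02,"yaw":60},{"jaw":0.01,"x":0.0012,"y":0.0396,"z":0.03,"yaw":70},{"jaw":0.01,"x":0.0012,"y":0.0396,"z":0.04,"yaw":79},{"jaw":0.01,"x":0.0012,"y":0.0396,"z":0.04,"yaw":79},{"jaw":0.01,"x":0.0012,"y":0.0396,"z":0.04,"yaw":79}]'
python3 - <<'E'
from h import *
from workcell import bot, grab_frame
s=bot.sense();print(s["ee_pos"],TR(s).round(4).tolist(),s["joint_pos"].round(2),np.degrees(np.arctan2(TR(s)[1,0],TR(s)[0,0])))
w=grab_frame("wrist")["frame"]
q=wpj(s,[534,-214,100]);print(q)
a=cv2.resize(w[120:320,185:385],(400,400),interpolation=cv2.INTER_CUBIC)
f=grab_frame("scene")["frame"];x,y=[int(v) for v in pj("scene",s["ee_pos"])]
b=cv2.resize(f[y-10:y+30,x-20:x+20],(400,400),interpolation=cv2.INTER_CUBIC)
cv2.imwrite("pics/w7.png",np.hstack([a,b]))
E
```

```text
time: 14.08
ee_pos: [535.4, -214.6, 168.4]
tcp_rot: [0.007, 0.667, 0.745, 0.004]
force: [-0.5, -0.3, -2.9]
finger_gap: 0.317
[ 535.44789314 -214.56291888  168.36691482] [[-0.1099, 0.9938, 0.0153], [0.9939, 0.1099, -0.0028], [-0.0044, 0.0149, -0.9999]] [-0.5   0.16  0.1   1.49  0.    0.96] 96.30722538055193
[280.6 214.2]
```

View pics/w7.png

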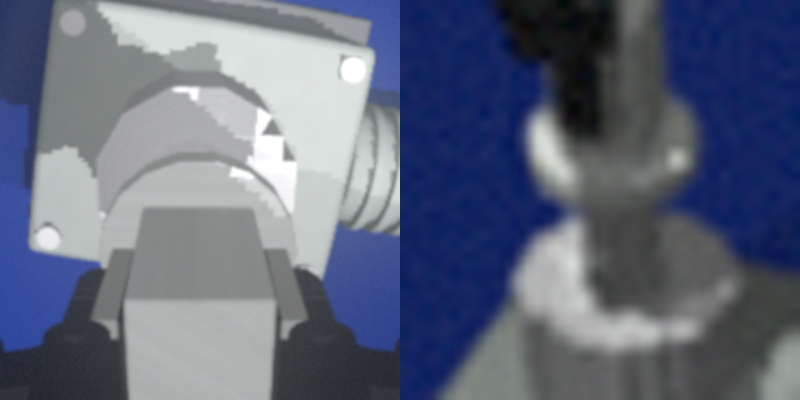

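The wrist view shows the collar over the hub, and the scene view shows the foot above the bore. Descending carefully.

```bash
python3 -m jog '[{"jaw":0.01,"x":0,"y":-0.0005,"z":0.003,"yaw":0},{"jaw":0.01,"x":0,"y":-0.0005,"z":0.006,"yaw":0},{"jaw":0.01,"x":0,"y":-0.0005,"z":0.008,"yaw":0},{"jaw":0.01,"x":0,"y":-0.0005,"z":0.010,"yaw":0},{"jaw":0.01,"x":0,"y":-0.0005,"z":0.012,"yaw":0},{"jaw":0.01,"x":0,"y":-0.0005,"z":0.014,"yaw":0},{"jaw":0.01,"x":0,"y":-0.0005,"z":0.014,"yaw":0}]'
```

```text
time: 15.05
ee_pos: [535.2, -214.9, 154.4]
tcp_rot: [0.007, 0.667, 0.745, 0.004]
force: [0.3, -0.4, -2.6]
finger_gap: 0.317
```

```bash
python3 -m jog '[{"jaw":0.01,"x":0,"y":0,"z":0.002,"yaw":0},{"jaw":0.01,"x":0,"y":0,"z":0.004,"yaw":0},{"jaw":0.01,"x":0,"y":0,"z":0.006,"yaw":0},{"jaw":0.01,"x":0,"y":0,"z":0.008,"yaw":0},{"jaw":0.01,"x":0,"y":0,"z":0.008,"yaw":0}]'
```

```text
time: 15.68
ee_pos: [535.2, -214.8, 146.1]
tcp_rot: [0.006, 0.667, 0.745, 0.004]
force: [-0.0, -0.7, -1.8]
finger_gap: 0.32
```

The key has entered the keyway without resistance. Continuing down to the ejector.

```bash
python3 -m jog '[{"jaw":0.01,"x":0,"y":0,"z":0.003,"yaw":0},{"jaw":0.01,"x":0,"y":0,"z":0.006,"yaw":0},{"jaw":0.01,"x":0,"y":0,"z":0.009,"yaw":0},{"jaw":0.01,"x":0,"y":0,"z":0.012,"yaw":0},{"jaw":0.01,"x":0,"y":0,"z":0.012,"yaw":0}]' 100; python3 -m jog '[{"jaw":0.01,"x":0,"y":0,"z":0.003,"yaw":0},{"jaw":0.01,"x":0,"y":0,"z":0.006,"yaw":0},{"jaw":0.01,"x":0,"y":0,"z":0.009,"yaw":0},{"jaw":0.01,"x":0,"y":0,"z":0.009,"yaw":0}]'
```

```text
time: 16.3
ee_pos: [535.3, -214.9, 134.7]
tcp_rot: [0.007, 0.667, 0.745, 0.004]
force: [-1.7, 0.6, 1.1]
finger_gap: 0.314
time: 16.8
ee_pos: [535.4, -214.9, 125.9]
tcp_rot: [0.007, 0.667, 0.745, 0.004]
force: [-2.9, 1.4, 5.2]
finger_gap: 0.32
```

```bash
python3 -m jog '[{"jaw":0.01,"x":0,"y":0,"z":0.002,"yaw":0},{"jaw":0.01,"x":0,"y":0,"z":0.004,"yaw":0},{"jaw":0.01,"x":0,"y":0,"z":0.005,"yaw":0},{"jaw":0.01,"x":0,"y":0,"z":0.006,"yaw":0},{"jaw":0.01,"x":0,"y":0,"z":0.006,"yaw":0}]'
```

```text
time: 17.42
ee_pos: [535.4, -214.9, 121.1]
tcp_rot: [0.007, 0.667, 0.745, 0.004]
force: [-4.6, 1.7, 7.3]
finger_gap: 0.316
```

```bash
python3 -m jog '[{"jaw":0.01,"x":0,"y":0,"z":0.001,"yaw":0},{"jaw":0.01,"x":0,"y":0,"z":0.002,"yaw":0},{"jaw":0.01,"x":0,"y":0,"z":0.003,"yaw":0},{"jaw":0.01,"x":0,"y":0,"z":0.003,"yaw":0},{"jaw":0.01,"x":0,"y":0,"z":0.003,"yaw":0}]'
python3 - <<'E'
from h import *
from workcell import bot, grab_frame
s=bot.sense();print(s["ee_pos"],s["force"],s["finger_gap"])
f=grab_frame("scene")["frame"];x,y=[int(v) for v in pj("scene",s["ee_pos"])]
b=cv2.resize(f[y-20:y+30,x-25:x+25],(400,400),interpolation=cv2.INTER_CUBIC)
t=grab_frame("top")["frame"]; c=cv2.resize(t[140:300,200:360],(400,400))
cv2.imwrite("pics/w8.png",np.hstack([b,c]))
E
```

```text
time: 18.05
ee_pos: [535.4, -215.0, 121.1]
tcp_rot: [0.008, 0.667, 0.745, 0.004]
force: [-5.6, 1.6, 14.3]
finger_gap: 0.314
[ 535.40561655 -214.96432224  121.09809273] [-5.5836685   1.60955006 14.3288296 ] 0.3144048419245328
```

View pics/w8.png

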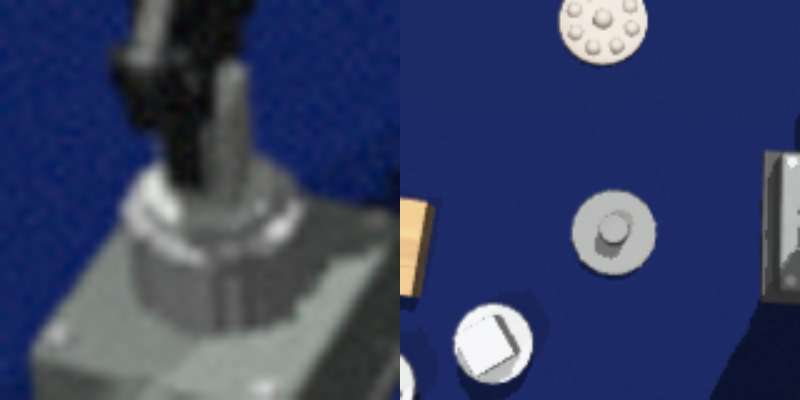

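The scene crop shows the collar flush on the hub at (215,220). The top crop shows the cap standing alone at (613,232). Height stopped at TCP 121.1 mm, exactly the home value, while the force rose. Handing in.

```bash
python3 -c "
from workcell import workorder,bot
print(workorder.sign_off()); print(bot.sense()['ee_pos'],bot.sense()['force'])"
```

```text
the job is handed in; nothing more can be done
None
the job is handed in; nothing more can be done
```

The shaft is in the hub, pushed home and still gripped, and I handed the job in at about 18 s of the 58 s allowed. The sign-off gives no verdict, so this rests on my own last checks.

- **Cap:** I took it off the hub and stood it upright on the bench at about (533, -3) mm, roughly 210 mm from the hub. The top view still showed it there, standing alone, just before hand-in.
- **Shaft:** I took the small shaft from the holder, turned its key to the keyway at about 6° and lowered it in. The key entered without resistance and the ejector force built up as it should.
- **Home position:** The tool stopped at 121.1 mm, which is the height I calculated for a flush collar. Commanding 3 mm more left the height unchanged and raised the upward force from 7 N to 14 N, so the collar is seated. The grip is set to 100 N.
- **Bystanders:** The rosette looked undisturbed in the last top view. I didn't check the tape and wrench again, but the arm was never near them.

**Small disagreements:**
- The wrist and top cameras differed by 2–3 mm on the hub and shaft positions, so I used values between them.
- The tool ended tilted by about 0.02 rad, within the 0.06 rad limit, with a 5–6 N sideways load at the end.
- My first move was refused for missing row keys and cost no motion.

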